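# Air manifold, ports up, into the assembly clamp

### The arm

A 6-joint arm with a two-finger parallel gripper is mounted at the origin on the work surface. World frame = base frame: x ahead of the robot, y to its left, z up, the work surface at z = 0. Lengths are in m, angles in rad, forces in N, time in s.
With the tool pointing down it reaches from about 0.25 to 0.725 m from the base axis. Payload 4 kg.
Tool frame: the origin (TCP) lies midway between the tips of the shut fingers; the grasp point (between the pads) lies 19 mm behind it; z points along the fingers, y is the direction in which the jaws open and shut (so a half turn about z gives the same grasp; the last joint's range is limited). The gripper opens to 85 mm and grips with 20 to 120 N. Pads are 22 mm wide; open, the fingers measure 114 mm over their backs; the gripper's body (76 mm by 85 mm) begins 54 mm behind the grasp point. The pads swing forward as they close: fully open they stand 13 mm farther back than shut.
Start: joints at [-1.331, 0.241, 0.005, 1.335, 0, 1.571], TCP at [0.119, -0.486, 0.231] pointing down, gripper open.
Joint ranges: [-2.72, 2.72], [-1.05, 1.87], [-1.09, 1.28], [-1.99, 2.15], [-1.42, 1.44], [-3.14, 3.14]. Speed limits (rad/s): [2.79, 2.79, 3.14, 3.14, 3.14, 3.14].

### API

Orientations are given as a unit quaternion [x, y, z, w].
In Python, from workcell import get_obs, camera, camera_model, job_done, masks_of gives the robot as it stands.
- The arm moves only by the tool jog_arm, never from a script. Its argument "deltas" is a list that holds one entry, the list of rows, each a list of 7 numbers: the shift along the tool's x, y, z in mm, then the turn, a rotation vector about the tool's x, y, z in degrees, then the finger opening in mm, from 0 to 85.4. A call has 1 to 5 rows; each row shifts and turns the pose as measured when the row begins, along the tool's axes as they then stand; what a row does not reach is not made up. A row lasts 1/10 s, in which the tool goes at most 50 mm and 8.59 degrees, less where a joint would pass 70% of its speed; a pose out of reach is approached as far as the arm can. A call with a gripper value outside its range is refused whole. The fingers move at their own pace and stop on an object; the grip force is fixed at half the most. Time passes only in rows, so rows that do not move let the fingers close. It gives the time, the measured TCP pose, the force and the opening at its end, in the units of the state.
- get_obs(): the state, without advancing time (a new reading comes with each control period).
- camera(name): name is "scene" or "top" or "wrist"; returns the picture (480x640x3 uint8, red, green, blue); there is no depth.
- camera_model(name): a dict with "fovy" (degrees; the focal length in pixels is half the picture's height over the tangent of half this angle, whatever the lens; pixels are square), "cx", "cy" (the principal point, pixels), "k1" (the pictures are not rectified: a ray, as slopes to the right and down, at radius r is drawn at 1 + k1 r^2 times it, then the intrinsics apply), "pose" (4x4, takes a point from camera to world coordinates); the wrist camera has in their place "T_tool_cam" (4x4, takes a point from camera to tool coordinates, whose origin is the TCP and whose axes are the flange's). Camera axes: x right, y down, z forward; pixel columns grow to the right and rows downward; lengths in m; the calibration is good to about 2 mm. A picture is of the moment at which its call begins: read the wrist's pose just before it. camera_model takes no time and is no camera call.
- job_done(): hands the job in, once; it reports no verdict.
Trained networks look in the newest picture that a camera, given by its name, has taken for a name from the list of things; names that differ only in an ending like _2 or _b are one class to them, and where a whole thing is asked for, a point or a joint stands for the part that bears it (a point fixed in the world has none). Each returns a list of dicts, best first, with "conf" (0 to 1); they miss things now and then, are a little off and sometimes report something else, mostly with a low value. They report only what shows in the picture. A call takes as long as a camera call. They do not tell look-alikes from the thing itself.
- masks_of(target, camera): "pixels" (480x640 bool, what is visible of it) and "at" ([column, row] in pixels, amid what is visible of it).
The state is a dict: "clock": time; "joint_pos": joint angles; "joint_vel": joint speeds; "tau": joint torques, N m; "eef_pos": TCP position; "tool_rot": TCP orientation; "ft_force": force on the tool from outside, world axes, zero at the start; "ft_torque": the same for the moment, N m; "grip_width": finger opening in m.
Only numpy, scipy, OpenCV 4.12 (cv2) and the standard library are available. Lean on these libraries where they do the work, as an engineer would, in place of code of your own. Each camera call takes 0.05 s, during which the arm holds its last target. There are 200 camera calls.

### The job

Clamp the blue hexagonal air manifold in the cradle with its three ports facing up, ready for its couplers. First roll it over on the rubber mat, one flat at a time and letting it settle on each, until the ports are on top, and let go of it; then, with the clamp open, lay it level and centred in the two saddles and let go, and only then push the red clamp handle fully upright so that the pad holds it down. Leave everything else on the bench where it is.

Things in the scene. Friction and masses are not known exactly. Their poses are not given: they have to be found in the camera images.
- manifold_center (a point): Centre of the blue manifold, a hexagonal bar 170 mm long, 40 mm across flats, 46 mm across corners, about 0.42 kg. x runs along the bar; z points out of the port face, the one flat with three ports (19 mm bare rings round dark holes at -32, 0, +32 mm along it). A yellow paint tick on each end face lies beside the port face. Either end may point either way
- manifold: The manifold; same origin and axes as manifold_center. It starts lying on the mat at any angle, port face two flats from the top (z axis 120 degrees from up). On a flat its centre is 20 mm above its support, its widest corners at that height. Pushed near its upper edge on the mat it tips over the far lower edge rather than slides; one roll shifts it 23 mm sideways
- mat: Black rubber bench mat, 320 x 320 x 4 mm, fixed, grippy; origin at the centre of its underside, on the bench
- cradle_nest (a point): Where the manifold's centre must be when seated in the cradle; 62 mm above the bench. y runs along the manifold's place, z is up. Two black saddles, 20 mm thick and 84 mm wide, centred at y = -58 and +58 mm, each with a flat floor 42 mm above the bench, and side walls sloping outward up to 57 mm, 1 mm clear of the lower side flats: they guide the manifold in from 8 mm off
- cradle: Aluminium base plate of the cradle, fixed, 110 wide, 12 mm thick, from y = -200 to +85 mm; axes as cradle_nest, origin 62 mm below it on the bench. Between the saddles there is only the plate. The toggle clamp stands on a riser at the -y end (y = -196 to -114 mm, 63 mm high, clamp cheeks up to 114 mm). Shut, its arm reaches over the -y saddle, in the way of the manifold
- clamp_handle (a joint): Angle h of the red handle: 0 = upright at its stop, clamp shut; 1.0 rad = leaning outward (to the cradle's -y) at its stop, clamp open, arm nearly upright. It stays where left; about 6 N at the grip moves it. Starts at 0 to 0.12. The arm swings up with the handle, by 1.5 times its angle; the pad meets the manifold only in the last 0.01 rad, where the push rises to about 10 N
- cradle_clamp_pivot (a point): Point on the handle's hinge axis, 112 mm above the bench, 142 mm to -y of cradle_nest; the hinge runs along the cradle's x axis (axes as cradle_nest)
- clamp_grip (a point): Point in the handle's red round grip (20 mm diameter), on its axis 80 mm from the hinge; z points along the handle to its end. The grip reaches from 40 to 115 mm from the hinge
- clamp_arm: The clamp's steel arm, hinged 130 mm to -y of cradle_nest and 106 mm above the bench, 80 mm long, 17 mm wide; its black rubber pad, 15 mm in diameter, 70 mm from the hinge, presses on the seated manifold's top when the handle is at 0. x is its hinge axis, y points along the arm
- coupler1: Brass hose coupler standing near one corner of the mat, 29 mm across, 50 mm high; origin under its foot. Leave alone
- coupler2: The same brass coupler near the opposite corner of the mat. Leave alone
- wrench: Steel wrench, 200 mm, lying flat on the bench along its x axis. Leave alone
- screwdriver: Screwdriver with red handle, 200 mm, lying along its x axis. Leave alone
- tape: Roll of yellow tape lying flat, 100 mm across, 25 mm high. Leave alone
- tray: Blue tray of brass fittings, 100 x 150 x 40 mm. Leave alone
- polish: White polish bottle with orange label, 64 mm across, 190 mm high. Leave alone
- jar: White jar with red cap, 72 mm across, 90 mm high. Leave alone
Not all that is in view belongs to the job. Of the things that look like the manifold, take the one that is farthest to the robot's right at the start.

How it is judged:
On the way, in this order (a step that is already met when the one before it is completed fails the run):
1. the manifold has been rolled one flat: it lies still on the mat with the port face one flat away from the top (height (world z) of manifold_center between 0.02 and 0.028 m and x of manifold_center in the frame of mat between -0.16 and 0.16 m and y of manifold_center in the frame of mat between -0.16 and 0.16 m and linear speed of manifold below 0.03 m/s and angular speed of manifold below 0.3 rad/s and angle between manifold_center's own z axis and vertical between 0.95 and 1.15 rad), for 0.15 s.
2. it has been rolled once more: it lies still on the mat with the ports on top, let go (height (world z) of manifold_center between 0.02 and 0.028 m and x of manifold_center in the frame of mat between -0.16 and 0.16 m and y of manifold_center in the frame of mat between -0.16 and 0.16 m and linear speed of manifold below 0.03 m/s and angular speed of manifold below 0.3 rad/s and contact force between the fingers and manifold below 0.1 N and angle between manifold_center's own z axis and vertical below 0.1 rad), for 0.15 s.
3. it lies in both saddles, ports up, let go, and the clamp is still open (x of manifold_center in the frame of cradle_nest between -0.004 and 0.004 m and y of manifold_center in the frame of cradle_nest between -0.012 and 0.012 m and z of manifold_center in the frame of cradle_nest between -0.003 and 0.003 m and angle between the x axis of manifold_center and the y axis of cradle_nest, either way round below 0.06 rad and angle between manifold_center's own z axis and vertical below 0.08 rad and linear speed of manifold below 0.03 m/s and angular speed of manifold below 0.3 rad/s and contact force between the fingers and manifold below 0.1 N and value of joint clamp_handle above 0.5 rad), for 0.2 s.
At the end, for the whole second after the job is handed in: At rest in both saddles, ports up (4.5 deg), seated (3 mm), centred (4 mm across, 12 mm along), in line (3.5 deg); clamp handle within 4 deg of upright, its pad pressing on the manifold with over 1.5 N; fingers off; bystanders within 30 mm of where they were (x of manifold_center in the frame of cradle_nest between -0.004 and 0.004 m and y of manifold_center in the frame of cradle_nest between -0.012 and 0.012 m and z of manifold_center in the frame of cradle_nest between -0.003 and 0.003 m and angle between the x axis of manifold_center and the y axis of cradle_nest, either way round below 0.06 rad and angle between manifold_center's own z axis and vertical below 0.08 rad and linear speed of manifold below 0.03 m/s and angular speed of manifold below 0.3 rad/s and contact force between the fingers and manifold below 0.1 N and value of joint clamp_handle below 0.07 rad and contact force between clamp_arm and manifold above 1.5 N); the robot touches nothing.
It fails at once if one of the other things on the bench is moved more than 30 mm (distance of any of coupler1, coupler2, wrench, screwdriver, tape, tray, polish, jar from where it was at the start of the episode above 0.03 m).
It also fails if it takes over 72 s, if anything falls off the work surface, if the arm or the gripper's body presses on something with over 40 N, if the wrist force passes 120 N, or if a joint passes its speed limit or range.

## Working session

There is one attempt and no reset: what is moved stays moved. The work goes in short steps, Python scripts to look and compute and a tool call to move; the robot and the scene stay as the last step left them, time stands still between calls to the robot, and variables do not carry over. Pictures are saved under pics/ and viewed, about 8 in all and at most 12, crops included, and the job is handed in when it is done.

Besides the shell and the picture viewer there is one more tool, called after "Emit:" by a JSON object that holds its "op" and its "data". jog_arm: Moves the arm, as the interface text tells. Its arguments: {"type":"object","properties":{"deltas":{"type":"array"}},"required":["deltas"]}

```bash
mkdir -p pics; ls; cat > h.py <<'E'
import numpy as np, cv2
from scipy.spatial.transform import Rotation as R
from workcell import *
def K(n):
    m=camera_model(n); f=240/np.tan(np.radians(m["fovy"]/2)); return m,f
def pose(n,obs=None):
    m=camera_model(n)
    if "pose" in m: return np.array(m["pose"])
    o=obs or get_obs(); T=np.eye(4); T[:3,:3]=R.from_quat(o["tool_rot"]).as_matrix(); T[:3,3]=o["eef_pos"]
    return T@np.array(m["T_tool_cam"])
def ray(n,uv,P):
    m,f=K(n); d=(np.array(uv,float)-[m["cx"],m["cy"]])/f; x=d.copy()
    for _ in range(20): x=d/(1+m["k1"]*(x@x))
    return P[:3,3],P[:3,:3]@np.array([x[0],x[1],1])
def at_z(n,uv,z,P):
    o,d=ray(n,uv,P); return o+d*(z-o[2])/d[2]
def proj(n,p,P):
    m,f=K(n); c=P[:3,:3].T@(np.array(p)-P[:3,3]); s=c[:2]/c[2]
    return s*(1+m["k1"]*(s@s))*f+[m["cx"],m["cy"]]
def snap(n,name):
    P=pose(n); im=camera(n); cv2.imwrite(f"pics/{name}.png",im[:,:,::-1]); return im,P
E
python3 - <<'E'
from h import *
for n in("top","scene"):
    im,P=snap(n,n+"0"); print(n,P.round(3).tolist())
    for t in("manifold","mat","cradle","clamp_handle","coupler1","clamp_arm"):
        for r in masks_of(t,n)[:4]:
            ys,xs=np.nonzero(r["pixels"]); (c,s,a)=cv2.minAreaRect(np.c_[xs,ys].astype(np.float32))
            print(t,round(r["conf"],2),np.round(r["at"]),len(xs),np.round(c),np.round(s),round(a), at_z(n,c,.024,P).round(3))
print(get_obs())
E
```

```text
pics
top [[0.029, -0.99, 0.14, 0.327], [-1.0, -0.03, -0.005, 0.111], [0.009, -0.14, -0.99, 1.328], [0.0, 0.0, 0.0, 1.0]]
manifold 0.92 [247. 343.] 1017 [245. 345.] [17. 64.] 18 [0.199 0.304 0.024]
manifold 0.83 [282. 249.] 990 [282. 247.] [62. 17.] 24 [0.475 0.213 0.024]
mat 0.93 [285. 239.] 11025 [281. 242.] [111. 112.] 89 [0.489 0.216 0.024]
cradle 0.61 [420. 238.] 3991 [424. 236.] [ 41. 109.] 81 [ 0.518 -0.189  0.024]
clamp_handle 0.68 [467. 222.] 170 [466. 223.] [10. 21.] 72 [ 0.561 -0.315  0.024]
coupler1 0.41 [326. 285.] 27 [327. 286.] [5. 5.] 45 [0.369 0.084 0.024]
clamp_arm 0.6 [429. 230.] 172 [435. 230.] [ 8. 27.] 81 [ 0.535 -0.223  0.024]
scene [[-0.744, 0.336, -0.577, 1.068], [0.668, 0.396, -0.63, 0.707], [0.016, -0.855, -0.519, 0.648], [0.0, 0.0, 0.0, 1.0]]
manifold 0.71 [375. 327.] 13462 [370. 323.] [175. 132.] 37 [0.516 0.234 0.024]
manifold 0.69 [484. 281.] 1379 [486. 279.] [21. 71.] 72 [0.206 0.304 0.024]
manifold 0.65 [380. 313.] 1398 [376. 310.] [75. 21.] 54 [0.478 0.215 0.024]
mat 0.96 [375. 326.] 13607 [369. 323.] [177. 131.] 37 [0.517 0.234 0.024]
mat 0.53 [243. 
[... 506 characters left out ...]
7 [ 0.431 -0.348  0.024]
{'clock': 0.7, 'joint_pos': array([-1.33102717e+00,  2.40586953e-01,  5.00467752e-03,  1.33524135e+00,
       -8.75722681e-06,  1.57079873e+00]), 'joint_vel': array([-0.00149715, -0.00017189, -0.00098618,  0.00132754,  0.00106822,
        0.00068894]), 'tau': array([ 5.45069051e-04, -3.72077715e+01,  2.52641559e+01,  8.76625490e-04,
        7.94898892e-05, -3.39617209e-06]), 'eef_pos': array([ 0.11873309, -0.4856826 ,  0.23131478]), 'tool_rot': array([ 9.92822590e-01,  1.19596422e-01, -5.97943736e-06, -1.30260940e-05]), 'ft_force': array([0.30656503, 0.96168777, 1.11636894]), 'ft_torque': array([0.00577043, 0.00597784, 0.02297346]), 'grip_width': 0.08540300409568925}
```

```bash
python3 - <<'E'
import cv2,numpy as np
a=cv2.imread('pics/top0.png')[160:380,200:500]; b=cv2.imread('pics/scene0.png')[150:420,150:550]
a=cv2.resize(a,(800,587))
cv2.imwrite('pics/v1.png',a); cv2.imwrite('pics/v2.png',cv2.resize(b,(800,540)))
E
```

```text
(no output)
```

View pics/v1.png

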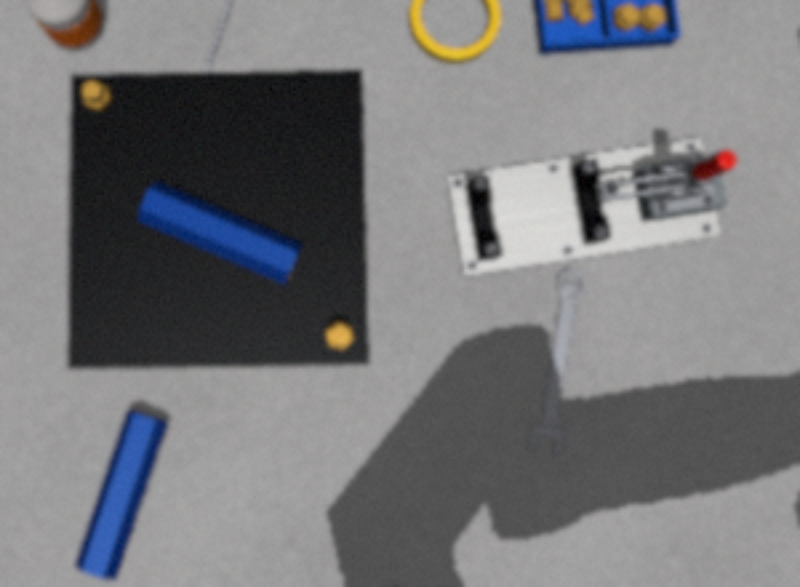

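View pics/v2.png

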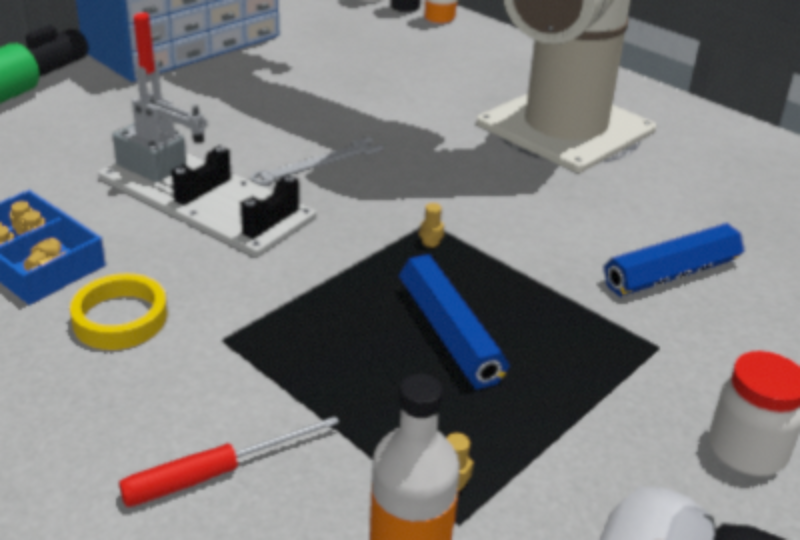

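View 1 (top): the manifold on the mat is the rightmost look-alike, running from about (140,205) to (295,265) in the zoomed crop. The cradle plate corners are (447,175), (700,138), (720,235) and (467,273). View 2 (scene): the tick is to the right of and below the far end face, at about (502,375). The port face is therefore on the lower flank on the robot side, and the bar has to roll away from the robot (+x).

```bash
python3 - <<'E'
from h import *
P=pose("top")
c=[at_z("top",np.array(p)/2.6667+[200,160],.012,P) for p in[(447,175),(700,138),(720,235),(467,273)]]
print(np.round(c,4).tolist()); c=np.array(c)
print("len",np.linalg.norm(c[1]-c[0]),np.linalg.norm(c[2]-c[3]),np.linalg.norm(c[3]-c[0]))
yax=(c[0]+c[3]-c[1]-c[2])[:2]; yax/=np.linalg.norm(yax); mid=c.mean(0)[:2]; org=mid+yax*.0575
print("y axis",yax,np.degrees(np.arctan2(yax[1],yax[0])),"nest",org,"pivot",org-.142*yax)
print(R.from_quat(get_obs()["tool_rot"]).as_matrix().round(3))
print(np.array(camera_model("wrist")["T_tool_cam"]).round(3).tolist(),camera_model("wrist")["fovy"])
# proj check handle tip
for h in(0,.1):print(proj("top",[*(org-(.142+.115*np.sin(h))*yax),.112+.115*np.cos(h)],P),proj("scene",[*(org-(.142+.115*np.sin(h))*yax),.112+.115*np.cos(h)],pose("scene")))
E
```

```text
[[0.545, -0.03, 0.012], [0.5947, -0.3079, 0.012], [0.4885, -0.3286, 0.012], [0.4399, -0.053, 0.012]]
len 0.2823298407815312 0.2798087531234189 0.10756871934722873
y axis [-0.17480324  0.98460339] 100.06720798540684 nest [ 0.50697684 -0.12326461] pivot [ 0.5317989  -0.26307829]
[[ 0.971  0.237 -0.   ]
 [ 0.237 -0.971  0.   ]
 [-0.    -0.    -1.   ]]
[[0.001, -0.963, -0.268, 0.067], [1.0, 0.001, -0.0, 0.001], [0.0, -0.268, 0.963, -0.143], [0.0, 0.0, 0.0, 1.0]] 66.32307310735436
[472.03312378 219.79146449] [220.66842568 156.98217041]
[476.43152722 219.17408633] [217.51715744 156.08653215]
```

Emit:
{"op": "jog_arm", "data": {"deltas": [[[40, -30, -8, 0, 0, 0, 0], [40, -30, -8, 0, 0, 0, 0], [45, -30, -8, 0, 0, 0, 0], [45, -30, 0, 0, 0, -2, 0], [45, -30, 0, 0, 0, 5.6, 0]]]}}

```text
clock: 1.2
eef_pos: [0.2822, -0.2998, 0.2543]
tool_rot: [0.997, 0.081, 0.001, 0.001]
ft_force: [0.9, -0.0, -0.2]
grip_width: 0.0122
```

Emit:
{"op": "jog_arm", "data": {"deltas": [[[48, -5, 0, 0, 0, 0, 0], [48, 0, 0, 0, 0, 0, 0], [48, 0, 0, 0, 0, 0, 0], [48, 0, 0, 0, 0, 0, 0], [40, 0, 0, 0, 0, 0, 0]]]}}

```text
clock: 1.7
eef_pos: [0.5175, -0.2499, 0.2573]
tool_rot: [0.997, 0.082, 0.002, 0.003]
ft_force: [0.3, -1.4, 0.2]
grip_width: -0.0
```

Emit:
{"op": "jog_arm", "data": {"deltas": [[[11, -23, 0, 0, 0, 0.6, 0], [0, 0, 45, 0, 0, 0, 0], [0, 0, 35, 0, 0, 0, 0], [0, 0, 10, 0, 0, 0, 0], [0, 0, 0, 0, 0, 0, 0]]]}}

```text
clock: 2.2
eef_pos: [0.5345, -0.2218, 0.1656]
tool_rot: [0.997, 0.081, 0.005, 0.003]
ft_force: [-1.1, 2.3, 1.9]
grip_width: 0.0002
```

Emit:
{"op": "jog_arm", "data": {"deltas": [[[-9, 0, 0, 0, 0, 0.4, 0], [0, 12, 0, 0, 0, 0, 0], [0, 15, 0, 0, 0, 0, 0], [0, 15, 0, 0, 0, 0, 0], [0, 15, 0, 0, 0, 0, 0]]]}}

```text
clock: 2.7
eef_pos: [0.5315, -0.2733, 0.1683]
tool_rot: [0.997, 0.08, 0.005, -0.004]
ft_force: [-0.3, 11.6, -2.3]
grip_width: 0.0004
```

Emit:
{"op": "jog_arm", "data": {"deltas": [[[0, 14, 2, 0, 0, 0, 0], [0, 14, 2, 0, 0, 0, 0], [0, 12, 0, 0, 0, 0, 0], [0, 6, 0, 0, 0, 0, 0]]]}}

```text
clock: 3.1
eef_pos: [0.534, -0.3075, 0.1623]
tool_rot: [0.996, 0.082, 0.003, -0.02]
ft_force: [0.5, 7.5, 2.1]
grip_width: 0.0004
```

Emit:
{"op": "jog_arm", "data": {"deltas": [[[0, 8, 0, 0, 0, 0, 0], [0, 5, 0, 0, 0, 0, 0], [0, 0, 0, 0, 0, 0, 0]]]}}

```text
clock: 3.4
eef_pos: [0.5336, -0.3164, 0.163]
tool_rot: [0.996, 0.082, 0.003, -0.026]
ft_force: [0.2, 1.7, 1.1]
grip_width: -0.0002
```

Emit:
{"op": "jog_arm", "data": {"deltas": [[[0, -3, -40, -3, 0, 0, 0], [0, 0, -45, 0, 0, 0, 0], [0, 0, -45, 0, 0, 0, 0], [5, -40, -10, 0, 0, 0, 40], [8, -45, 0, 0, 0, 0, 50]]]}}

```text
clock: 3.9
eef_pos: [0.528, -0.2373, 0.3076]
tool_rot: [0.997, 0.074, 0.003, 0.004]
ft_force: [0.3, -0.1, -0.2]
grip_width: 0.0285
```

Emit:
{"op": "jog_arm", "data": {"deltas": [[[15, -45, 0, 0, 0, 0, 50], [15, -40, 0, 0, 0, 0, 50], [0, -20, 0, 0, 0, 0, 50], [0, 0, 0, 0, 0, 0, 50]]]}}

```text
clock: 4.3
eef_pos: [0.5416, -0.1254, 0.3122]
tool_rot: [0.997, 0.074, 0.007, 0.007]
ft_force: [0.3, -0.6, 0.9]
grip_width: 0.0502
```

```bash
python3 - <<'E'
from h import *
print(get_obs()["eef_pos"],R.from_quat(get_obs()["tool_rot"]).as_matrix().round(3).tolist())
im,P=snap("wrist","w1")
n=np.array([.507,-.1233]);y=np.array([-.1748,.9846]);x=np.array([.9846,.1748])
im=im[:,:,::-1].copy()
for s in(-58,58):
  for dx in(-42,42):
    for dy in(-10,10):
      q=n+x*dx/1e3+y*(s+dy)/1e3; cv2.circle(im,tuple(int(v) for v in proj("wrist",[*q,.057],P)),3,(0,255,0),-1)
for a,b in((-55,-200),(55,-200),(55,85),(-55,85)):
  q=n+x*a/1e3+y*b/1e3; cv2.circle(im,tuple(int(v) for v in proj("wrist",[*q,.012],P)),3,(0,0,255),-1)
cv2.imwrite("pics/w1o.png",im)
E
```

```text
[ 0.5415847  -0.12541876  0.31217173] [[0.989, 0.147, 0.016], [0.147, -0.989, -0.013], [0.014, 0.016, -1.0]]
```

View pics/w1o.png

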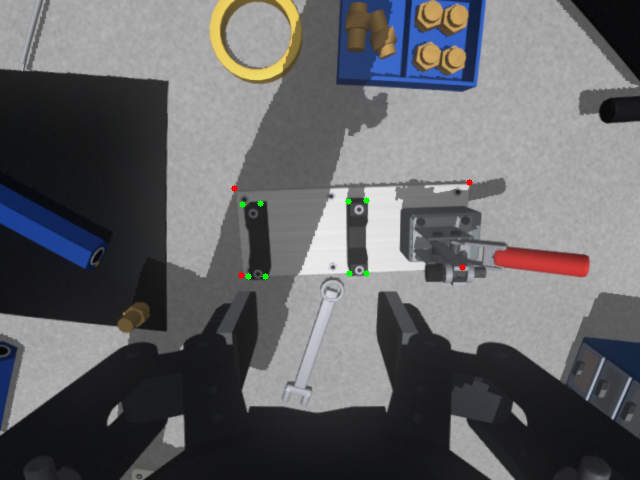

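View 3 (wrist): the clamp is open, with the handle leaning out and the arm upright. The predicted saddle points lie on the saddles. The saddle screws are at (253,213), (258,273), (359,210) and (359,270).

```bash
python3 - <<'E'
from h import *
P=pose("wrist"); 
s=[at_z("wrist",p,.057,P)[:2] for p in[(253,213),(258,273),(359,210),(359,270)]]
s=np.array(s); print(s.round(4).tolist(),"nest",s.mean(0).round(4)); d=(s[0]+s[1]-s[2]-s[3])/2; print(np.linalg.norm(d),np.degrees(np.arctan2(d[1],d[0])))
d=(s[0]-s[1]+s[2]-s[3])/2; print(np.linalg.norm(d),np.degrees(np.arctan2(d[1],d[0])))
E
```

```text
[[0.529, -0.0626], [0.4606, -0.0754], [0.549, -0.1774], [0.4806, -0.1896]] nest [ 0.5048 -0.1262]
0.11620163260361287 99.91135481309615
0.06956171623564375 10.366543133565624
```

Emit:
{"op": "jog_arm", "data": {"deltas": [[[2, -48, 0, 0, 0, -8, 50], [8, -48, 0, 0, 0, -8, 50], [15, -46, 0, 0, 0, -8, 50], [21, -44, 0, 0, 0, -8, 50], [27, -40, 0, 0, 0, -8, 50]]]}}

```text
clock: 4.85
eef_pos: [0.5162, 0.1058, 0.3078]
tool_rot: [0.912, 0.411, 0.005, 0.014]
ft_force: [0.4, -0.1, -0.1]
grip_width: 0.05
```

Emit:
{"op": "jog_arm", "data": {"deltas": [[[32, -36, 0, 0, 0, -8, 50], [37, -31, 0, 0, 0, -8, 50], [41, -26, 0, 0, 0, -4, 50], [15, -5, 0, 0, 0, 0, 50], [0, 0, 0, 0, 0, 0, 50]]]}}

```text
clock: 5.35
eef_pos: [0.502, 0.2685, 0.3035]
tool_rot: [0.823, 0.568, 0.003, 0.018]
ft_force: [-0.8, 0.1, -0.1]
grip_width: 0.0502
```

```bash
python3 - <<'E'
from h import *
im,P=snap("wrist","w2")
for r in masks_of("manifold","wrist")[:3]:
    ys,xs=np.nonzero(r["pixels"]); (c,s,a)=cv2.minAreaRect(np.c_[xs,ys].astype(np.float32))
    b=cv2.boxPoints((c,s,a)); w=np.array([at_z("wrist",p,.024,P)[:2] for p in b]);
    e=[w[1]-w[0],w[2]-w[1]]; e=max(e,key=np.linalg.norm)
    print(r["conf"],len(xs),c,s,"ctr",w.mean(0).round(4),"len",np.linalg.norm(e),"ang",np.degrees(np.arctan2(e[1],e[0])))
E
```

```text
0.93 5224 (71.20626068115234, 262.570556640625) (37.96143341064453, 145.64793395996094) ctr [0.1999 0.3024] len 0.1870005890412145 ang -16.319342863792926
0.87 5295 (304.5, 253.0) (142.0, 39.0) ctr [0.4717 0.2049] len 0.18055522713494118 ang -110.42993705348897
```

View pics/w2.png

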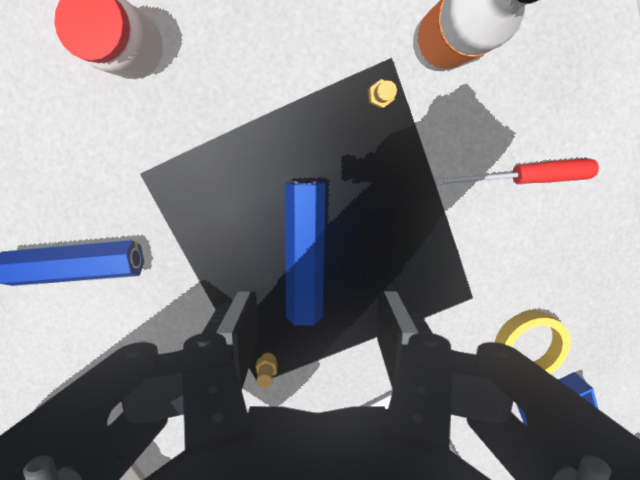

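View 4 (wrist): the bar lies along the tool x axis, about columns 285–325 and rows 180–325. The tip faces are clear of the couplers. Next I go behind it on the robot side with the fingers shut.

Emit:
{"op": "jog_arm", "data": {"deltas": [[[-35, -30, 20, 1.9, 0.9, 0, 0], [-35, -25, 50, 0, 0, 0, 0], [0, 0, 50, 0, 0, 0, 0], [0, 0, 50, 0, 0, 0, 0], [0, 0, 40, 0, 0, 0, 0]]]}}

```text
clock: 5.95
eef_pos: [0.4411, 0.215, 0.1049]
tool_rot: [0.83, 0.558, 0.01, 0.003]
ft_force: [0.6, -0.3, -0.0]
grip_width: -0.0002
```

Emit:
{"op": "jog_arm", "data": {"deltas": [[[0, -14, 10, 0, -1, -1, 0], [0, 0, 30, 0, 0, 0, 0], [0, 0, 20, 0, 0, 0, 0], [0, 0, 2, 0, 0, 0, 0]]]}}

```text
clock: 6.35
eef_pos: [0.4264, 0.2068, 0.0367]
tool_rot: [0.83, 0.558, -0.003, 0.009]
ft_force: [-0.6, 0.2, -0.5]
grip_width: 0.0004
```

Emit:
{"op": "jog_arm", "data": {"deltas": [[[14, 0, -3, 1, 0, -1.5, 0], [0, 9, 0, 0, 0, 0, 0], [0, 5, 0, 0, 0, 0, 0], [0, 4, 0, 0, 0, 0, 0], [0, 0, 0, 0, 0, 0, 0]]]}}

```text
clock: 6.85
eef_pos: [0.4527, 0.2069, 0.0427]
tool_rot: [0.826, 0.564, -0.007, 0.003]
ft_force: [-2.1, 2.2, -0.3]
grip_width: 0.0001
```

Emit:
{"op": "jog_arm", "data": {"deltas": [[[0, 4, 2, 0, 0, 0, 0], [0, 3, 0, 0, 0, 0, 0], [0, 0, 0, 0, 0, 0, 0]]]}}

```text
clock: 7.15
eef_pos: [0.4543, 0.2062, 0.0442]
tool_rot: [0.825, 0.565, -0.008, -0.003]
ft_force: [-1.7, 0.7, 0.2]
grip_width: 0.0004
```

```bash
python3 - <<'E'
from h import *
im,P=snap("wrist","w3"); im2,_=snap("scene","s3")
a=im[150:350,200:440,::-1]; b=im2[270:370,310:450,::-1]
cv2.imwrite("pics/v3.png",np.hstack([cv2.resize(a,(400,333)),cv2.resize(b,(400,333))]))
E
```

```text
(no output)
```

View pics/v3.png

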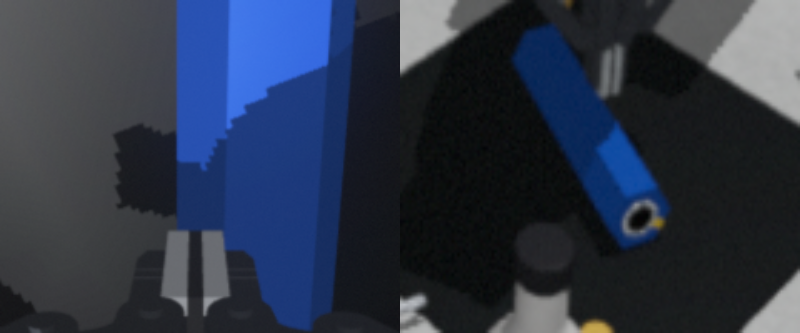

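View 5: the bar has not tipped yet. The tips are riding high on the left flank, so I back off and go lower.

Emit:
{"op": "jog_arm", "data": {"deltas": [[[0, -12, 0, 0, 0, 0, 0], [0, 0, 10, 0, 0, 0, 0], [0, 0, 2, 0, 0, 0, 0]]]}}

```text
clock: 7.55
eef_pos: [0.4424, 0.2105, 0.0312]
tool_rot: [0.825, 0.565, -0.008, -0.002]
ft_force: [0.0, 0.1, -0.3]
grip_width: -0.0001
```

Emit:
{"op": "jog_arm", "data": {"deltas": [[[0, 4, -4, 0, 0, 0, 0], [0, 6, 0, 0, 0, 0, 0], [0, 5, 0, 0, 0, 0, 0], [0, 5, 0, 0, 0, 0, 0]]]}}

```text
clock: 7.95
eef_pos: [0.4528, 0.2058, 0.038]
tool_rot: [0.824, 0.567, -0.014, -0.01]
ft_force: [-10.3, 1.4, 16.3]
grip_width: -0.0003
```

```bash
python3 - <<'E'
from h import *
print(get_obs()["eef_pos"],get_obs()["ft_force"])
im,P=snap("wrist","w4"); im2,_=snap("scene","s4")
a=im[150:350,200:440,::-1]; b=im2[270:370,310:450,::-1]
cv2.imwrite("pics/v4.png",np.hstack([cv2.resize(a,(400,333)),cv2.resize(b,(400,333),interpolation=cv2.INTER_CUBIC)]))
E
```

```text
[0.45277797 0.20575387 0.03796753] [-10.29024727   1.36728778  16.2993324 ]
```

View pics/v4.png

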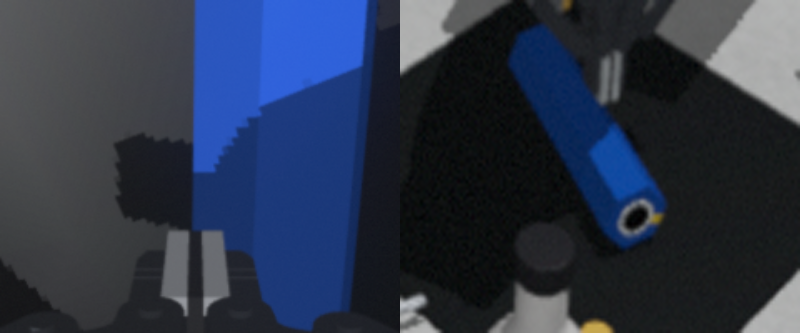

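View 6: the tick has turned slightly, so the bar is partly tipped. Contact is low on the flank, where the lever is poor. I'll push higher, following the upper edge.

Emit:
{"op": "jog_arm", "data": {"deltas": [[[0, 3, -8, 0, 0, 0, 0], [0, 6, -2, 0, 0, 0, 0], [0, 6, 0, 0, 0, 0, 0]]]}}

```text
clock: 8.35
eef_pos: [0.4694, 0.2001, 0.0494]
tool_rot: [0.824, 0.567, -0.012, -0.009]
ft_force: [-0.9, -0.5, 0.4]
grip_width: 0.0002
```

```bash
cat > look.py <<'E'
from h import *
import sys
n=sys.argv[1]
print(get_obs()["eef_pos"],get_obs()["ft_force"])
im,P=snap("wrist","w"+n); im2,_=snap("scene","s"+n)
a=im[130:330,200:440,::-1]; b=im2[270:370,310:450,::-1]
cv2.imwrite(f"pics/v{n}.png",np.hstack([cv2.resize(a,(400,333)),cv2.resize(b,(400,333),interpolation=cv2.INTER_CUBIC)]))
for r in masks_of("manifold","scene")[:3]:
    print(r["conf"],r["at"],r["pixels"].sum(),at_z("scene",r["at"],.028,pose("scene")).round(3))
E
python3 look.py 5
```

```text
[0.46937629 0.20009513 0.04935131] [-0.88045372 -0.47362153  0.41335195]
0.85 [484.4, 278.8] 1442 [0.215 0.304 0.028]
0.58 [380.6, 314.1] 1241 [0.484 0.233 0.028]
0.53 [207.6, 181.6] 376 [ 0.421 -0.563  0.028]
```

View pics/v5.png

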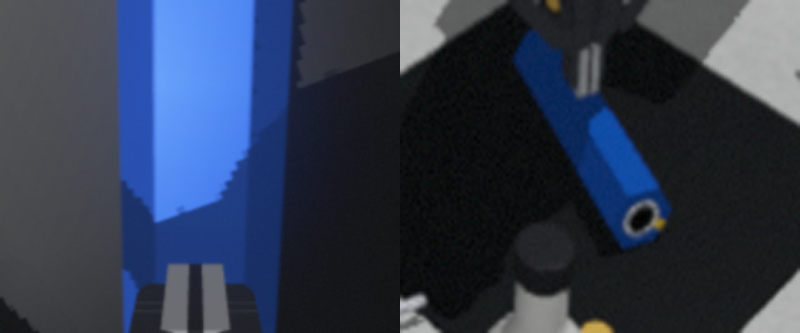

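View 7: the tips slid over the top and the bar settled back in its original pose, with no roll. I retry with the tip following the rising edge, so that friction helps.

Emit:
{"op": "jog_arm", "data": {"deltas": [[[0, -18, -6, 0, 0, 0, 0], [0, -20, 0, 1, -0.8, 0, 0], [0, 0, 11, 0, 0, 0, 0], [0, 0, 5, 0, 0, 0, 0], [0, 0, 0, 0, 0, 0, 0]]]}}

```text
clock: 9.0
eef_pos: [0.4276, 0.2142, 0.0379]
tool_rot: [0.824, 0.566, -0.026, -0.014]
ft_force: [-0.2, -0.2, -0.5]
grip_width: -0.0002
```

Emit:
{"op": "jog_arm", "data": {"deltas": [[[0, 7, -1, -3, 1.5, 0, 0], [0, 6, -1, 0, 0, 0, 0], [0, 0, 0, 0, 0, 0, 0]]]}}

```text
clock: 9.3
eef_pos: [0.44, 0.2094, 0.0387]
tool_rot: [0.824, 0.567, -0.001, 0.001]
ft_force: [0.8, -0.5, -0.5]
grip_width: 0.0002
```

Emit:
{"op": "jog_arm", "data": {"deltas": [[[0, 8, -1, 0, 0, 0, 0], [0, 6, -3, 0, 0, 0, 0], [0, 7, -3, 0, 0, 0, 0], [0, 7, -2, 0, 0, 0, 0], [0, 7, -1, 0, 0, 0, 0]]]}}

```text
clock: 9.8
eef_pos: [0.4756, 0.1961, 0.0497]
tool_rot: [0.824, 0.567, -0.002, -0.0]
ft_force: [1.4, 0.8, -0.2]
grip_width: 0.0
```

```bash
cat > loc.py <<'E'
from h import *
import sys
def loc(z=.024,cam="wrist",near=(.48,.2)):
    P=pose(cam); camera(cam); best=None
    for r in masks_of("manifold",cam)[:4]:
        ys,xs=np.nonzero(r["pixels"]); (c,s,a)=cv2.minAreaRect(np.c_[xs,ys].astype(np.float32))
        w=np.array([at_z(cam,p,z,P)[:2] for p in cv2.boxPoints((c,s,a))]); e=max([w[1]-w[0],w[2]-w[1]],key=np.linalg.norm)
        ang=np.degrees(np.arctan2(e[1],e[0]))%180
        print(round(r["conf"],2),len(xs),"px",np.round(c),np.round(s),"ctr",w.mean(0).round(4),"len",np.linalg.norm(e).round(4),"ang",ang.round(1))
if __name__=="__main__": loc(); print(get_obs()["eef_pos"])
E
python3 loc.py; python3 - <<'E'
from h import *
im2,_=snap("scene","s6"); cv2.imwrite("pics/v6.png",cv2.resize(im2[270:370,310:450,::-1],(700,500),interpolation=cv2.INTER_CUBIC))
E
```

```text
0.74 24039 px [338. 236.] [103. 354.] ctr [0.4894 0.2042] len 0.1784 ang 66.8
[0.4762212  0.19610089 0.04967831]
```

View pics/v6.png

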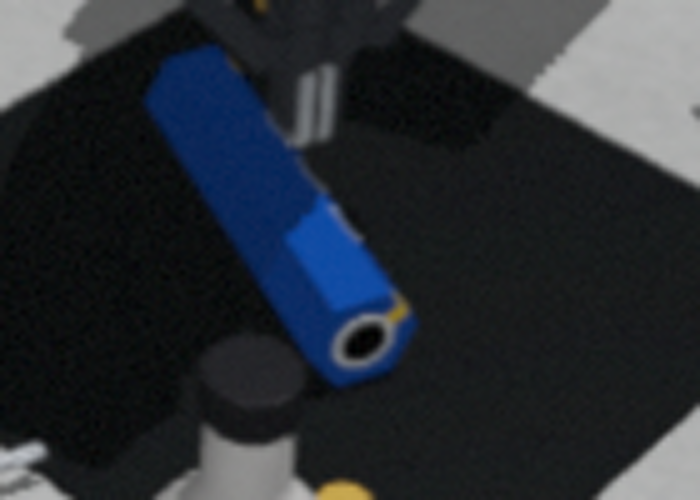

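View 8: rolled one flat. The tick is now upper right and the ports show on the robot-side upper flank. I repeat the same stroke 23 mm further on.

Emit:
{"op": "jog_arm", "data": {"deltas": [[[0, -16, 0, 0, 0, 0, 0], [0, 0, 8, 0, 0, 0, 0], [0, 0, 4, 0, 0, 0, 0], [0, 0, 0, 0, 0, 0, 0]]]}}

```text
clock: 10.35
eef_pos: [0.457, 0.2022, 0.0357]
tool_rot: [0.824, 0.567, -0.004, -0.001]
ft_force: [-0.1, 0.7, -0.3]
grip_width: 0.0002
```

```bash
python3 loc.py; python3 -c "
from h import *;print(get_obs()['tool_rot'])"
```

```text
0.76 30943 px [404. 226.] [116. 352.] ctr [0.5007 0.2091] len 0.1595 ang 67.7
[0.45760433 0.2023368  0.03625187]
[ 8.23731257e-01  5.66971743e-01 -3.08121835e-03 -6.03723089e-04]
```

Emit:
{"op": "jog_arm", "data": {"deltas": [[[0, 4, -3, 0, 0, 0, 0], [0, 8, -1, 0, 0, 0, 0], [0, 6, -3, 0, 0, 0, 0], [0, 7, -3, 0, 0, 0, 0], [0, 7, -2, 0, 0, 0, 0]]]}}

```text
clock: 10.95
eef_pos: [0.4897, 0.1902, 0.0494]
tool_rot: [0.824, 0.567, -0.003, -0.001]
ft_force: [0.0, 0.2, -0.5]
grip_width: 0.0
```

Emit:
{"op": "jog_arm", "data": {"deltas": [[[0, 7, -1, 0, 0, 0, 0], [0, 0, 0, 0, 0, 0, 0]]]}}

```text
clock: 11.15
eef_pos: [0.4993, 0.1871, 0.0512]
tool_rot: [0.824, 0.567, -0.002, -0.0]
ft_force: [0.9, -0.1, -0.7]
grip_width: -0.0
```

Emit:
{"op": "jog_arm", "data": {"deltas": [[[0, -15, -5, 0, 0, 0, 0], [0, 0, -45, 0, 0, 0, 0], [5, 10, -50, 0, 0, 0, 40], [15, 15, -50, 0, 0, 0, 60], [10, 10, -40, 0, 0, 0, 70]]]}}

```text
clock: 11.65
eef_pos: [0.5173, 0.2066, 0.2361]
tool_rot: [0.824, 0.567, -0.014, -0.004]
ft_force: [1.7, 0.6, 0.0]
grip_width: 0.0433
```

```bash
python3 loc.py; python3 - <<'E'
from h import *
print(get_obs()["tool_rot"].round(3)); im,P=snap("wrist","w7")
E
```

```text
0.61 8245 px [326. 221.] [ 49. 177.] ctr [0.5155 0.1881] len 0.1807 ang 68.4
0.59 4038 px [ 48. 229.] [44. 98.] ctr [0.24   0.2904] len 0.1135 ang 162.5
[0.52124889 0.20829071 0.24031187]
[ 0.824  0.567 -0.008 -0.002]
```

View pics/w7.png

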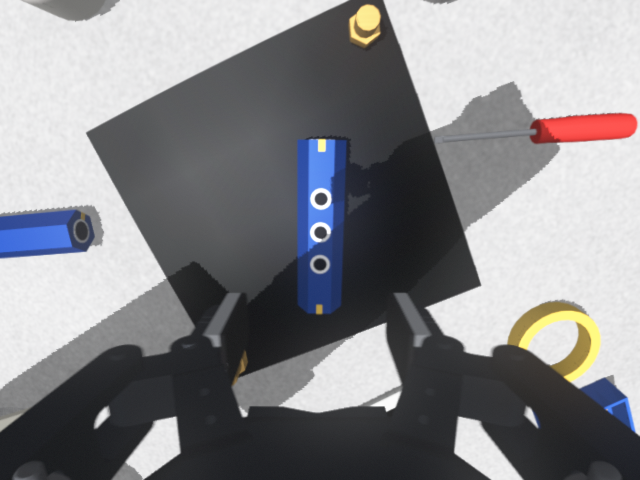

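Views 8 and 9: the ports are on top, at pixels (321,198), (320,232) and (320,264), with the bar lying flat. Next I compute its pose from the ports.

```bash
python3 - <<'E'
from h import *
P=pose("wrist"); o=get_obs()
p=np.array([at_z("wrist",u,.044,P)[:2] for u in[(321,198.5),(320,232),(320,264)]])
c=p.mean(0); d=p[0]-p[2]; print(p.round(4),c.round(4),np.linalg.norm(d),np.degrees(np.arctan2(d[1],d[0])))
M=R.from_quat(o["tool_rot"]).as_matrix(); print("tool yaw",np.degrees(np.arctan2(M[1,0],M[0,0])),"delta tool mm",1e3*(M.T@(np.array([*c,.004])-o["eef_pos"])), o["eef_pos"],o["clock"])
print(R.from_matrix(M.T@R.from_euler('z',np.arctan2(d[1],d[0])).as_matrix()@np.diag([1,-1,-1])).as_rotvec(degrees=True))
E
```

```text
[[0.525  0.2212]
 [0.5129 0.1919]
 [0.5016 0.1621]] [0.5132 0.1917] 0.06354933713839674 68.40083561846312
tool yaw 69.0685247525439 delta tool mm [-13.45446321   3.88543757 233.04617402] [0.51927173 0.2073948  0.23686066] 11.8
[-0.9671645   0.83065669  0.6606635 ]
```

Emit:
{"op": "jog_arm", "data": {"deltas": [[[-16, 0, 5, -1, 0.8, 0.6, 72], [0, 0, 48, 0, 0, 0, 72], [0, 0, 48, 0, 0, 0, 72], [0, 0, 48, 0, 0, 0, 72], [0, 0, 10, 0, 0, 0, 72]]]}}

```text
clock: 12.3
eef_pos: [0.5059, 0.1926, 0.0721]
tool_rot: [0.826, 0.564, -0.001, -0.0]
ft_force: [-1.3, 0.0, 0.2]
grip_width: 0.0718
```

Emit:
{"op": "jog_arm", "data": {"deltas": [[[2, 7, 0, 0, 0, 0, 72], [0, 0, 35, 0, 0, 0, 72], [0, 0, 25, 0, 0, 0, 72], [0, 0, 4, 0, 0, 0, 72]]]}}

```text
clock: 12.7
eef_pos: [0.5148, 0.1931, 0.0105]
tool_rot: [0.826, 0.564, 0.001, 0.0]
ft_force: [-0.8, 0.8, 0.5]
grip_width: 0.0725
```

Emit:
{"op": "jog_arm", "data": {"deltas": [[[0, -1, 5, 0, 0, 0, 66], [0, 0, 1, 0, 0, 0, 50], [0, 0, 0, 0, 0, 0, 30], [0, 0, 0, 0, 0, 0, 30], [0, 0, 0, 0, 0, 0, 30]]]}}

```text
clock: 13.2
eef_pos: [0.5174, 0.1948, 0.0098]
tool_rot: [0.826, 0.564, 0.004, 0.001]
ft_force: [0.9, -0.0, -4.6]
grip_width: 0.0434
```

Emit:
{"op": "jog_arm", "data": {"deltas": [[[0, 0, 0, 0, 0, 0, 30], [0, 0, -6, 0, 0, 0, 30], [0, 0, -20, 0, 0, 0, 30], [0, 0, -25, 0, 0, 0, 30]]]}}

```text
clock: 13.6
eef_pos: [0.5125, 0.193, 0.0579]
tool_rot: [0.826, 0.564, -0.002, -0.0]
ft_force: [-0.2, 0.4, -4.4]
grip_width: 0.0439
```

```bash
python3 - <<'E'
from h import *
o=get_obs(); print(o["ft_force"],o["ft_torque"],o["grip_width"],o["eef_pos"]);im,P=snap("wrist","w8"); im2,_=snap("scene","s8")
a=im[100:420,160:480,::-1]; b=im2[240:360,320:440,::-1]
cv2.imwrite("pics/v8.png",np.hstack([cv2.resize(a,(400,400)),cv2.resize(b,(400,400),interpolation=cv2.INTER_CUBIC)]))
E
```

```text
[-0.17311414  0.39281111 -4.39156658] [-0.00838681 -0.03069934  0.00207782] 0.043948536520097684 [0.51245683 0.19297522 0.05790811]
```

View pics/v8.png

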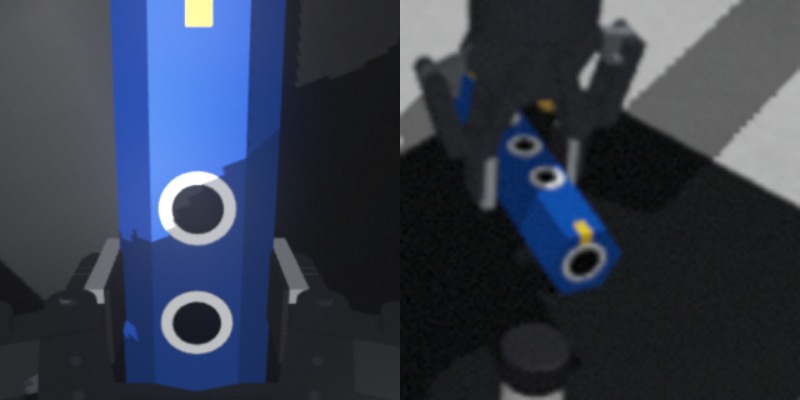

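View 10: the bar is held, ports up and symmetric between the pads, with no visible roll. The ports are at about pixels (318,266) and (318,358).

```bash
python3 - <<'E'
from h import *
T=np.array(camera_model("wrist")["T_tool_cam"])
for zt in(-.034,):
  for p in[(317.6,266.4),(317.6,357.6)]: print(zt,at_z("wrist",p,zt,T).round(4))
o=get_obs(); M=R.from_quat(o["tool_rot"]).as_matrix(); print(np.degrees(np.arctan2(M[1,0],M[0,0])),o["joint_pos"].round(2))
E
```

```text
-0.034 [ 0.0295  0.0004 -0.034 ]
-0.034 [-0.0031  0.0004 -0.034 ]
68.68254824427513 [ 0.36  0.47 -0.13  0.96  0.    2.3 ]
```

Emit:
{"op": "jog_arm", "data": {"deltas": [[[0, 0, -45, 0, 0, 0, 30], [-20, 7, -45, 0, 0, -4, 30], [-37, 14, -10, 0, 0, -4.5, 30], [-38, 11, 0, 0, 0, -4.5, 30], [-39, 8, 0, 0, 0, -4.5, 30]]]}}

```text
clock: 14.2
eef_pos: [0.5225, 0.0553, 0.1612]
tool_rot: [0.722, 0.692, 0.002, 0.001]
ft_force: [0.9, -1.1, -5.4]
grip_width: 0.0434
```

Emit:
{"op": "jog_arm", "data": {"deltas": [[[-40, 5, 0, 0, 0, -4.5, 30], [-40, 2, 0, 0, 0, -4.5, 30], [-40, -2, 0, 0, 0, -4.5, 30], [-30, -4, 0, 0, 0, -1, 30], [0, 0, 0, 0, 0, 0, 30]]]}}

```text
clock: 14.7
eef_pos: [0.5326, -0.1056, 0.1564]
tool_rot: [0.627, 0.779, 0.001, 0.001]
ft_force: [-0.8, 1.0, -5.1]
grip_width: 0.0438
```

Emit:
{"op": "jog_arm", "data": {"deltas": [[[-6, -17, 15, 0, 0, 1.2, 30], [-5, -14, 15, 0, 0, 1, 30], [0, 0, 10, 0, 0, 0, 30], [0, 0, 0, 0, 0, 0, 30]]]}}

```text
clock: 15.1
eef_pos: [0.503, -0.123, 0.1117]
tool_rot: [0.643, 0.766, 0.001, -0.001]
ft_force: [0.4, 0.5, -3.8]
grip_width: 0.043
```

```bash
python3 - <<'E'
from h import *
im,P=snap("wrist","w9"); o=get_obs(); M=R.from_quat(o["tool_rot"]).as_matrix(); print(o["eef_pos"],np.degrees(np.arctan2(M[1,0],M[0,0])),M[2].round(3))
im=im[:,:,::-1].copy()
n=np.array([.505,-.1258]);a=np.radians(100.1);y=np.array([np.cos(a),np.sin(a)]);x=np.array([y[1],-y[0]])
for s in(58,):
  for dx in(-42,42):
    for dy in(-10,10):
      q=n+x*dx/1e3+y*(s+dy)/1e3; cv2.circle(im,tuple(int(v) for v in proj("wrist",[*q,.057],P)),3,(0,255,0),-1)
cv2.imwrite("pics/w9o.png",im)
E
```

```text
[ 0.50330911 -0.12300586  0.1123393 ] 99.96581619250497 [ 0.002  0.001 -1.   ]
```

View pics/w9o.png

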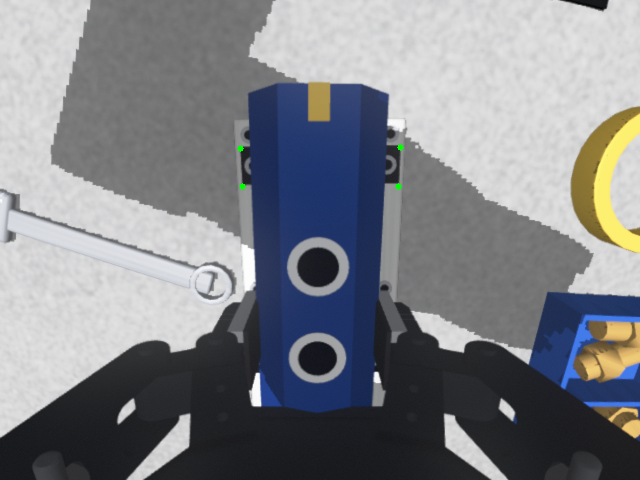

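View 11: the bar is above the saddles and in line with them. The near saddle spans columns 243–401 and the bar is centred at about 319. I lower it.

Emit:
{"op": "jog_arm", "data": {"deltas": [[[0, 2, 25, 0, 0, 0, 30], [0, 0, 20, 0, 0, 0, 30], [0, 0, 10, 0, 0, 0, 30], [0, 0, 3, 0, 0, 0, 30]]]}}

```text
clock: 15.55
eef_pos: [0.5114, -0.1209, 0.0561]
tool_rot: [0.641, 0.767, 0.003, 0.003]
ft_force: [-2.5, -2.2, -2.2]
grip_width: 0.0434
```

Emit:
{"op": "jog_arm", "data": {"deltas": [[[0, -5, -6, 0, 0, 0, 30], [0, -2, 0, 0, 0, 0, 30], [0, 0, 0, 0, 0, 0, 30]]]}}

```text
clock: 15.85
eef_pos: [0.5056, -0.1217, 0.0643]
tool_rot: [0.641, 0.768, 0.004, 0.005]
ft_force: [0.3, -0.7, -5.4]
grip_width: 0.0436
```

Emit:
{"op": "jog_arm", "data": {"deltas": [[[0, -1, 5, 0.7, 0.1, 0, 30], [0, -1, 5, 0, 0, 0, 30], [0, 0, 4, 0, 0, 0, 30], [0, 0, 0, 0, 0, 0, 30]]]}}

```text
clock: 16.25
eef_pos: [0.5052, -0.1226, 0.0511]
tool_rot: [0.641, 0.768, 0.001, 0.002]
ft_force: [0.2, 0.1, -4.4]
grip_width: 0.0436
```

Emit:
{"op": "jog_arm", "data": {"deltas": [[[0, 0, 2, 0, 0, 0, 30], [0, 0, 2, 0, 0, 0, 30], [0, 0, 0, 0, 0, 0, 30]]]}}

```text
clock: 16.55
eef_pos: [0.5052, -0.1226, 0.0467]
tool_rot: [0.641, 0.768, 0.001, 0.001]
ft_force: [-0.2, -0.2, -2.4]
grip_width: 0.0437
```

Emit:
{"op": "jog_arm", "data": {"deltas": [[[0, 0, 1, 0, 0, 0, 30], [0, 0, 0, 0, 0, 0, 46], [0, 0, 0, 0, 0, 0, 56], [0, 0, 0, 0, 0, 0, 66], [0, 0, 0, 0, 0, 0, 72]]]}}

```text
clock: 17.05
eef_pos: [0.5078, -0.1233, 0.0486]
tool_rot: [0.641, 0.768, 0.002, 0.004]
ft_force: [-0.1, -0.2, -1.1]
grip_width: 0.072
```

Emit:
{"op": "jog_arm", "data": {"deltas": [[[0, 0, -10, 0, 0, 0, 72], [0, 0, -40, 0, 0, 0, 72], [0, 0, -48, 0, 0, 0, 72], [0, 0, -48, 0, 0, 0, 72], [0, 0, -40, 0, 0, 0, 72]]]}}

```text
clock: 17.55
eef_pos: [0.5021, -0.1218, 0.237]
tool_rot: [0.641, 0.768, -0.001, -0.002]
ft_force: [0.8, -0.3, -0.0]
grip_width: 0.0723
```

Emit:
{"op": "jog_arm", "data": {"deltas": [[[30, 0, -40, 0, 0, 0, 40], [30, 0, 0, 0, 0, 0, 20], [0, 0, 0, 0, 0, 0, 0], [0, 0, 0, 0, 0, 0, 0]]]}}

```text
clock: 17.95
eef_pos: [0.4956, -0.064, 0.2888]
tool_rot: [0.641, 0.767, 0.005, 0.008]
ft_force: [0.0, 0.4, 0.5]
grip_width: 0.014
```

```bash
python3 - <<'E'
from h import *
im,P=snap("wrist","w10"); o=get_obs(); M=R.from_quat(o["tool_rot"]).as_matrix(); print(o["eef_pos"],np.degrees(np.arctan2(M[1,0],M[0,0])),M[2].round(3),o["joint_pos"].round(2))
im=im[:,:,::-1].copy()
n=np.array([.505,-.1258]);a=np.radians(100.1);y=np.array([np.cos(a),np.sin(a)])
for s in(-32,0,32):
  print(s,proj("wrist",[*(n+y*s/1e3),.082],P).round(1))
g=cv2.cvtColor(im,cv2.COLOR_BGR2GRAY)
c=cv2.HoughCircles(g,cv2.HOUGH_GRADIENT,1,20,param1=100,param2=18,minRadius=5,maxRadius=22); print(None if c is None else c[0].round(1).tolist())
cv2.imwrite("pics/w10o.png",im)
E
```

```text
[ 0.49539376 -0.06410639  0.28836267] 100.17122719015964 [-0.005  0.017 -1.   ] [-0.13  0.21  0.11  1.46 -0.    1.26]
-32 [312.1 303.4]
0 [312.1 274.4]
32 [312. 244.]
[[312.5, 273.5, 9.600000381469727], [206.5, 35.5, 10.199999809265137], [312.5, 243.5, 9.100000381469727], [247.5, 273.5, 9.600000381469727], [312.5, 302.5, 8.399999618530273], [499.5, 360.5, 8.199999809265137], [315.5, 393.5, 13.600000381469727], [487.5, 317.5, 9.600000381469727]]
```

View pics/w10o.png

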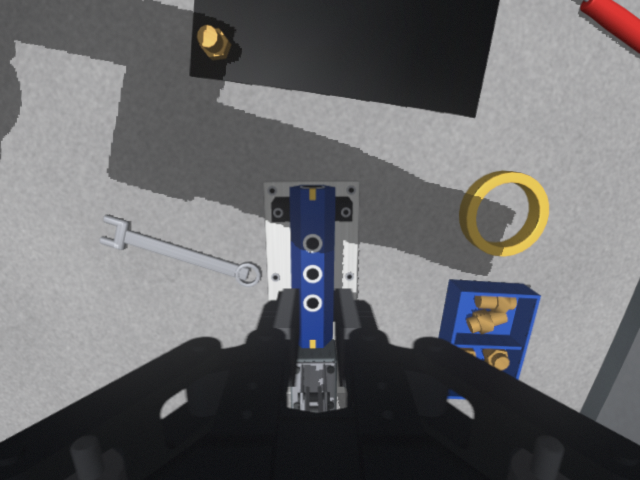

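View 12: the ports at (312.5,243.5), (312.5,273.5) and (312.5,302.5) agree with the nest projection to within 1 px, so the bar is seated. The clamp handle is next, approached from its outer side.

Emit:
{"op": "jog_arm", "data": {"deltas": [[[-45, 0, -10, 0.9, -0.3, 0, 0], [-48, 0, 0, 0, 0, 0, 0], [-48, 0, 0, 0, 0, 0, 0], [-48, 0, 0, 0, 0, 0, 0], [-48, 0, 0, 0, 0, 0, 0]]]}}

```text
clock: 18.5
eef_pos: [0.5365, -0.3013, 0.2973]
tool_rot: [0.638, 0.77, -0.004, 0.001]
ft_force: [1.6, 0.5, -0.0]
grip_width: 0.0001
```

Emit:
{"op": "jog_arm", "data": {"deltas": [[[-48, 0, 0, 0, 0, 0, 0], [-48, 0, 0, 0, 0, 0, 0], [-20, 0, 0, 0, 0, 0, 0], [0, 0, 0, 0, 0, 0, 0]]]}}

```text
clock: 18.9
eef_pos: [0.5531, -0.4291, 0.2887]
tool_rot: [0.643, 0.766, -0.005, -0.004]
ft_force: [0.1, -0.1, -1.1]
grip_width: -0.0003
```

Emit:
{"op": "jog_arm", "data": {"deltas": [[[12, 6, 20, 0, 0, 0, 0], [10, 0, 45, 0, 0, 0, 0], [0, 0, 45, 0, 0, 0, 0], [0, 0, 28, 0, 0, 0, 0], [0, 0, 0, 0, 0, 0, 0]]]}}

```text
clock: 19.4
eef_pos: [0.5495, -0.4049, 0.1427]
tool_rot: [0.644, 0.765, -0.005, -0.007]
ft_force: [-0.3, 0.2, -0.2]
grip_width: 0.0003
```

Emit:
{"op": "jog_arm", "data": {"deltas": [[[10, 4, -4, 0, 0, 0, 0], [12, 0, -2, 0, 0, 0, 0], [12, 0, -8, 0, 0, 0, 0], [12, 0, -8, 0, 0, 0, 0], [12, 0, -8, 0, 0, 0, 0]]]}}

```text
clock: 19.9
eef_pos: [0.5449, -0.352, 0.1832]
tool_rot: [0.646, 0.763, -0.011, 0.002]
ft_force: [-1.8, -4.5, -2.6]
grip_width: -0.0002
```

Emit:
{"op": "jog_arm", "data": {"deltas": [[[14, 0, -4, 0, 0, 0, 0], [14, 0, -3, 0, 0, 0, 0], [14, 0, -2, 0, 0, 0, 0], [14, 0, -1, 0, 0, 0, 0]]]}}

```text
clock: 20.3
eef_pos: [0.5368, -0.3068, 0.2104]
tool_rot: [0.649, 0.76, -0.02, 0.019]
ft_force: [-2.2, -5.8, -0.7]
grip_width: -0.0002
```

Emit:
{"op": "jog_arm", "data": {"deltas": [[[9, 0, 3, 0, 1.5, 0, 0], [9, 0, 3, 0, 1.5, 0, 0], [7, 0, 2, 0, 0, 0, 0]]]}}

```text
clock: 20.6
eef_pos: [0.5349, -0.2852, 0.213]
tool_rot: [0.65, 0.76, -0.004, 0.008]
ft_force: [-2.3, -4.2, -0.1]
grip_width: -0.0001
```

Emit:
{"op": "jog_arm", "data": {"deltas": [[[6, 0, 4, 0, 0, 0, 0], [6, 0, 4, 0, 0, 0, 0], [6, 0, 2, 0, 0, 0, 0]]]}}

```text
clock: 20.9
eef_pos: [0.5347, -0.2848, 0.2138]
tool_rot: [0.653, 0.756, -0.015, 0.026]
ft_force: [2.2, -17.6, -8.6]
grip_width: -0.0001
```

Emit:
{"op": "jog_arm", "data": {"deltas": [[[8, 0, 1, 0, 0, 0, 0], [8, 0, 1, 0, 0, 0, 0]]]}}

```text
clock: 21.1
eef_pos: [0.5345, -0.2848, 0.2142]
tool_rot: [0.657, 0.752, -0.025, 0.039]
ft_force: [2.7, -22.3, -9.3]
grip_width: -0.0001
```

Emit:
{"op": "jog_arm", "data": {"deltas": [[[-15, 0, 0, 0, 2, 0, 0], [-25, 0, 0, 0, 2, 0, 0], [-25, 0, -20, 0, 0, 0, 0], [0, 0, -45, 0, 0, 0, 0], [0, 0, -40, 0, 0, 0, 0]]]}}

```text
clock: 21.6
eef_pos: [0.5412, -0.3462, 0.3251]
tool_rot: [0.658, 0.753, 0.002, 0.009]
ft_force: [0.7, -0.5, 0.6]
grip_width: -0.0002
```

Emit:
{"op": "jog_arm", "data": {"deltas": [[[-30, 0, -20, 0, 0, 0, 0], [-40, 0, 0, 0, 0, 0, 0], [0, 0, 0, 0, 0, 0, 0]]]}}

```text
clock: 21.9
eef_pos: [0.5539, -0.4149, 0.3586]
tool_rot: [0.656, 0.754, 0.006, 0.017]
ft_force: [0.2, 0.3, -2.3]
grip_width: -0.0001
```

```bash
python3 - <<'E'
from h import *
print(get_obs()["eef_pos"],get_obs()["clock"])
n=np.array([.505,-.1258]);a=np.radians(100.1);y=np.array([np.cos(a),np.sin(a)]);pv=n-.142*y
for cam in("scene","top"):
  im,P=snap(cam,cam+"end")
  ims=im.astype(int); red=(ims[...,0]>120)&(ims[...,1]<70)&(ims[...,2]<70)
  for h in(0,.07,.15,.3):
    e=[proj(cam,[*(pv-y*r*np.sin(h)),.112+r*np.cos(h)],P).round(1).tolist() for r in(.04,.115)]; print(cam,h,e)
  c=np.array(e[1]); ys,xs=np.nonzero(red); k=np.hypot(xs-e[1][0],ys-e[1][1])<60
  xs,ys=xs[k],ys[k]; j=ys.argmin(); print("red n",len(xs),"x",xs.min(),xs.max(),"y",ys.min(),ys.max(),"mean",xs.mean().round(1),ys.mean().round(1),"top row cols",xs[ys<=ys.min()+2].mean(),"bottom",xs[ys>=ys.max()-2].mean())
  for t in("manifold","clamp_arm"):
    for r in masks_of(t,cam)[:3]: print(t,round(r["conf"],2),np.round(r["at"],1),r["pixels"].sum())
  print("nest",proj(cam,[*n,.072],P).round(1),"pad",proj(cam,[*(n-.06*y),.09],P).round(1))
E
```

```text
[ 0.55392012 -0.41491331  0.35862865] 21.9
scene 0 [[223.8, 185.0], [220.8, 156.5]]
scene 0.07 [[223.0, 184.7], [218.6, 155.8]]
scene 0.15 [[222.2, 184.5], [216.1, 155.3]]
scene 0.3 [[220.7, 184.4], [211.7, 155.2]]
red n 192 x 217 226 y 157 186 mean 221.7 170.7 top row cols 220.2941176470588 bottom 224.25
manifold 0.82 [272.5 236.1] 1079
manifold 0.82 [485.6 278.5] 1455
manifold 0.59 [235.5 236.4] 3706
clamp_arm 0.57 [241.6 208.6] 213
clamp_arm 0.37 [234.8 238.3] 3741
nest [266.4 230.9] pad [248.5 216.9]
top 0 [[463.6, 225.5], [473.1, 220.6]]
top 0.07 [[464.6, 225.4], [476.2, 220.1]]
top 0.15 [[465.7, 225.2], [479.6, 219.7]]
top 0.3 [[467.7, 225.0], [485.5, 219.0]]
red n 2 x 471 472 y 220 220 mean 471.5 220.0 top row cols 471.5 bottom 471.5
manifold 0.86 [244.6 344.5] 1103
manifold 0.69 [399.9 241. ] 975
clamp_arm 0.69 [426.5 232. ] 69
nest [404.6 237.6] pad [427.4 233.5]
```

```bash
python3 -c "
from workcell import *
print(job_done())"
```

```text
the job is handed in; nothing more can be done
None
```

The manifold is clamped in the cradle with its three ports facing up, and I handed the job in at about 22 s of the 72 s allowed. `job_done()` gave no verdict, so whether it passed is not confirmed.

**What I did:** I opened the clamp and then rolled the bar two flats on the mat. The first two strokes slid over without tipping it, and a stroke that followed the rising edge worked. I then gripped it, laid it in the saddles, let go, and pushed the handle against its stop until the resisting force was about 22 N. Finally I backed the arm clear.

**Last checks:**
- **Seating:** before I closed the clamp, the three ports were within 1 pixel of their expected places in the wrist picture. I took no close look after closing it; the final scene and top pictures show the bar still in the cradle.
- **Handle:** in the scene picture it matches the upright prediction to about 1 pixel, so the clamp looks shut.
- **Not checked:** I did not measure the pad's force on the manifold; I inferred it from the handle being at its stop. I also made no final measurement of the other things on the bench, but no move went near them.

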